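# Show a pressed pellet to the inspection camera

## Task

Lift the freshly pressed pellet out of the open press die and show its underside to the inspection camera: hold it still in the air, centred on the lens axis about 10 cm in front of the lens, with its flat underside square to the lens. Finish while still holding it there; do not touch the camera and do not move the other things on the bench.

Things in the scene. Friction and masses are not known exactly. Their poses are not given: they have to be found in the camera images.
- pellet: The pellet to show: a flat disc, an aluminium ring filled with red-brown pressed material, 52 mm across, 12 mm high, 40 to 85 g. It lies flat in the die, its underside 24 mm above the bench (16 mm above the finger slots' floor). Origin: centre of its underside (the face to inspect); z is its axis, pointing up at the start.
- die: Open steel press die, fixed, 110 mm across, 32 mm high, turned up to 40 degrees either way. Origin: centre of its underside, on the bench. The pellet lies on its 44 mm anvil, between two curved jaws at -x and +x (inner radius 28 mm, 2 mm play), and stands 4 mm above them. An open finger slot, 43 mm wide, runs out along +y and -y, its floor 8 mm above the bench: grip the pellet along the die's y.
- camera_head: The camera's black barrel (42 mm across, 75 mm long, a white ring light 50 mm across at its front, aluminium rear), fixed on its stand, pointing up and leaning 30 degrees from vertical, roughly towards the robot (the stand's -x). Origin: centre of the lens front, 113 mm above the bench. Its z axis is the lens axis, pointing out of the lens.
- camera_stand: White base plate (130 x 100 x 12 mm) with a grey post (87 mm high), fixed to the bench, carrying the camera; turned up to 35 degrees either way. Origin: on the bench, straight below the viewing point; in this frame the plate reaches from x = +40 to +170 mm and the post is at x = +143 mm. The lens leans towards -x.
- view_point (a point): The viewing point in the air: on the lens axis, 100 mm in front of the lens, 200 mm above the bench. The centre of the pellet's underside belongs here, the pellet's axis along the lens axis. Nothing marks it.
- plunger: Bystander: the die's steel plunger, standing about 110 mm from the die's centre on its +x side; 48 mm wide foot, 60 mm high. Origin: centre of its underside.
- vial_a: Bystander: standing amber vial with a blue cap, 27 mm across, 86 mm high. Origin: centre of its underside.
- vial_b: Bystander: a second such amber vial. Origin: centre of its underside.
- old_pellet_a: Bystander: an older pellet with a tan filling, lying in the white tray at the right side; 52 mm across, 12 mm high. Origin: centre of its underside.
- old_pellet_b: Bystander: an older pellet with a grey filling, lying in the same tray. Origin: centre of its underside.
- jar: Bystander: glass jar with a white cap, 64 mm across, 75 mm high, standing beyond the die and camera. Origin: centre of its underside.
- spatula: Bystander: thin steel lab spatula with a blue grip, 155 mm long, 11 mm high, lying at the right side along its x. Origin: near its middle, on the bench.
Mind the look-alikes: they are no part of the job. What is shaped like the camera_stand but blue or red is not meant.

How it is judged:
By the outcome, as a careful person would: the job done as asked, in the order asked, and still so for the second after the job is handed in, while the arm keeps its last pose, push and grip.
It also fails if it takes over 35 s, if anything falls off the work surface, if the arm or the gripper's body presses on something with over 40 N, if the wrist force passes 120 N, or if a joint passes its speed limit or range.

## Robot

A 6-joint arm with a two-finger parallel gripper is mounted at the origin on the work surface. World frame = base frame: x ahead of the robot, y to its left, z up, the work surface at z = 0. Lengths are in mm, angles in rad, forces in N, time in s.
With the tool pointing down it reaches from about 350 to 775 mm from the base axis. Payload 7.3 kg.
Tool frame: the origin (TCP) lies on the centre line of the jaws, within the pads' length; the fingertips stand 14 mm ahead of it and the grasp point (between the pads) lies 5 mm behind it; z points along the fingers, y is the line along which they close (so a half turn about z gives the same grasp; the last joint's range is limited). The gripper opens to 92 mm and grips with 3 to 60 N. Pads are 19 mm wide; open, the fingers measure 130 mm over their backs; the gripper's body (75 mm by 190 mm) begins 47 mm behind the grasp point.
Start: joints at [-1.406, 0.342, 1.524, -0, 1.275, -0.146], TCP at [160.578, -499.858, 240.741] pointing down, gripper open.
Joint ranges: [-2.53, 2.53], [-0.77, 2.02], [0.04, 2.7], [-1, 4.14], [0.28, 2.66], [-3.11, 3.11]. Speed limits (rad/s): [2.57, 2.57, 3.14, 3.14, 3.14, 3.14].

## Interface

Orientations are given as [roll, pitch, yaw] about the fixed x, y, z axes, in that order (R = Rz(yaw) Ry(pitch) Rx(roll)).
In Python, from plant import get_obs, capture, bot, spot_in, trace, pinpoint gives the robot as it stands.
- The arm moves only by the tool play_rows, never from a script. Its argument "rows" is a list of rows, each a list of 2 entries, a list of its own where there are three numbers: the shift along the world's x, y, z in units of 3 cm (1.0 is 3 cm), then the turn, a rotation vector about the world's x, y, z in units of 8 degrees (1.0 is 8 degrees). A call has 1 to 12 rows; each row shifts and turns the commanded pose from where the row before left it; what a row does not reach is not made up. A row lasts 1/8 s, in which the tool goes at most 62.5 mm and 10.7 degrees, less where a joint would pass 70% of its speed; a pose out of reach is approached as far as the arm can. A call with a number of a shift or a turn outside -1 to 1 is refused whole. A call with a gripper value outside its range is refused whole. "hand" is the opening, from -1 (shut) to 1 (fully open), set as the call begins (left out, the last holds). The fingers move at their own pace and stop on an object; the grip force is fixed at half the most. Time passes only in rows, so rows that do not move let the fingers close. It gives the time, the measured TCP pose, the force, the opening and the grip force at its end, in the units of the state.
- get_obs(): the state, without advancing time (a new reading comes with each control period).
- capture(name): name is "scene" or "top"; returns a dict with "frame" (420x560x3 uint8, red, green, blue), "fov_y" (degrees; the focal length in pixels is half the picture's height over the tangent of half this angle, whatever the lens; pixels are square), "cx", "cy" (the principal point, pixels), "dist" ([k1, k2, p1, p2, k3] as OpenCV has them; the pictures are not rectified), "rvec" (rotation vector, rad) and "tvec" (3), from world to camera coordinates, as OpenCV has them. Camera axes: x right, y down, z forward; pixel columns grow to the right and rows downward; lengths in mm; the calibration is good to about 2 mm. A picture is of the moment at which its call begins. There is no depth.
- bot.close_job(): hands the job in; it is judged then, once.
Trained networks look in the newest picture that a camera, given by its name, has taken for a name from the list of things; names that differ only in an ending like _2 or _b are one class to them, and where a whole thing is asked for, a point or a joint stands for the part that bears it (a point fixed in the world has none). Each returns a list of dicts, best first, with "p" (0 to 1); they miss things now and then, are a little off and sometimes report something else, mostly with a low value. They report only what shows in the picture. A call takes as long as a camera call. They do not tell look-alikes from the thing itself.
- spot_in(query, camera): "at" ([row, column] in pixels, amid what is visible of it).
- trace(query, camera): "mask" (420x560 bool, what is visible of it) and "at" ([row, column] in pixels, amid what is visible of it).
- pinpoint(query, camera): "at" ([row, column] in pixels: a listed point, or the origin of a listed thing).
The state is a dict: "time": time; "joint_positions": joint angles; "dq": joint speeds; "tau": joint torques, N m; "tool_pos": TCP position; "tcp_rot": TCP orientation; "contact_force": force on the tool from outside, world axes, zero at the start; "moment": the same for the moment, N m; "grip_width": finger opening in mm; "finger_force": force on a finger pad.
Only numpy, scipy, OpenCV 4.12 (cv2) and the standard library are available. Lean on these libraries where they do the work, as an engineer would, in place of code of your own. Each camera call takes 0.05 s, during which the arm holds its last target. There are 200 camera calls.

## Working session

There is one attempt and no reset: what is moved stays moved. The work goes in short steps, Python scripts to look and compute and a tool call to move; the robot and the scene stay as the last step left them, time stands still between calls to the robot, and variables do not carry over. Pictures are saved under pics/ and viewed, at most 10 in all, crops included, and the job is handed in when it is done.

Besides the shell and the picture viewer there is one more tool, called as name([rows], argument=value, ...), one row to a line, values as JSON. play_rows: Moves the arm, as the interface text tells. Shifts and turns lie within -1 to 1; 1 stands for 3 cm of shift or 8 degrees of turn. Its arguments: {"type":"object","properties":{"rows":{"type":"array"},"hand":{"type":"number"}},"required":["rows"]}

```bash
mkdir -p pics
cat > h.py <<'E'
import numpy as np, cv2
from plant import get_obs, capture, bot, spot_in, trace, pinpoint
def cal(c):
    f=210/np.tan(np.radians(c["fov_y"])/2)
    K=np.array([[f,0,c["cx"]],[0,f,c["cy"]],[0,0,1.]])
    return K,np.array(c["dist"],float),np.array(c["rvec"],float),np.array(c["tvec"],float)
def ray(c,rc):
    K,d,r,t=cal(c);R=cv2.Rodrigues(r)[0]
    u=cv2.undistortPoints(np.array([[[rc[1],rc[0]]]],float),K,d)[0,0]
    v=R.T@np.array([u[0],u[1],1]);return -R.T@t.ravel(),v/np.linalg.norm(v)
def tri(rs):
    A=sum(np.eye(3)-np.outer(v,v) for o,v in rs);b=sum((np.eye(3)-np.outer(v,v))@o for o,v in rs)
    p=np.linalg.solve(A,b);return p,[np.linalg.norm(np.cross(p-o,v)) for o,v in rs]
def onz(c,rc,z):
    o,v=ray(c,rc);return o+v*(z-o[2])/v[2]
def proj(c,P):
    K,d,r,t=cal(c);return cv2.projectPoints(np.array(P,float).reshape(-1,3),r,t,K,d)[0][:,0,::-1]
E
python3 - <<'E'
from h import *
C={n:capture(n) for n in("scene","top")}
np.set_printoptions(precision=1,suppress=True)
for n in C: cv2.imwrite(f"pics/{n}0.png",C[n]["frame"][:,:,::-1])
for q in["pellet","die","camera_head","camera_stand","view_point","plunger","jar","vial_a"]:
  for n in C:
    print(q,n,[(np.round(a["at"],1).tolist(),round(a["p"],2)) for a in pinpoint(q,n)[:4]],[(np.round(a["at"]).tolist(),round(a["p"],2)) for a in trace(q,n)[:4]])
for n in C: o,v=ray(C[n],(210,280));print(n,o,v)
E
```

```text
pellet scene [([192.4, 324.0], 0.59), ([218.6, 287.7], 0.56)] [([216.0, 288.0], 0.59), ([294.0, 143.0], 0.58)]
pellet top [([236.5, 221.8], 0.5)] [([237.0, 219.0], 0.53)]
die scene [([222.2, 290.0], 0.85), ([289.3, 143.1], 0.7)] [([224.0, 285.0], 0.94)]
die top [([242.5, 220.4], 0.76)] [([244.0, 228.0], 0.76)]
camera_head scene [([242.9, 270.0], 0.68), ([207.8, 225.1], 0.64), ([282.9, 236.7], 0.56), ([286.4, 336.0], 0.16)] [([297.0, 243.0], 0.86), ([214.0, 228.0], 0.66), ([252.0, 271.0], 0.62)]
camera_head top [([175.2, 379.2], 0.8), ([187.6, 314.9], 0.74), ([278.4, 291.1], 0.64)] [([171.0, 376.0], 0.86), ([186.0, 316.0], 0.64), ([275.0, 290.0], 0.62)]
camera_stand scene [([229.3, 214.1], 0.97), ([271.5, 254.8], 0.8), ([306.7, 226.9], 0.63)] [([273.0, 283.0], 0.97), ([322.0, 252.0], 0.94), ([233.0, 235.0], 0.78)]
camera_stand top [([196.4, 368.7], 0.82), ([298.0, 291.0], 0.76), ([210.7, 314.8], 0.61)] [([178.0, 308.0], 0.91), ([161.0, 372.0], 0.88), ([260.0, 290.0], 0.75)]
view_point scene [] [([252.0, 274.0], 0.81), ([214.0, 227.0], 0.61), ([296.0, 240.0], 0.56)]
view_point top [([197.4, 322.0], 0.86), ([176.8, 391.8], 0.56)] [([166.0, 379.0], 0.8), ([185.0, 310.0], 0.69), ([276.0, 289.0], 0.53)]
plunger scene [([234.5, 311.4], 0.48)] [([227.0, 313.0], 0.78)]
plunger top [([200.9, 226.4], 0.72), ([240.8, 223.3], 0.21)] [([202.0, 222.0], 0.51)]
jar scene [([284.5, 336.7], 0.95)] [([276.0, 339.0], 0.96)]
jar top [([140.5, 280.6], 0.95)] [([134.0, 281.0], 0.94), ([238.0, 222.0], 0.37)]
vial_a scene [([191.8, 326.0], 0.6), ([193.6, 344.8], 0.43)] [([228.0, 313.0], 0.67)]
vial_a top [([247.4, 125.2], 0.7), ([219.9, 127.9], 0.48), ([214.7, 408.3], 0.39)] [([217.0, 122.0], 0.43)]
scene [1205.5 -831.2  784.5] [-0.5  0.7 -0.5]
top [ 333.6  -32.4 1216.5] [ 0.2 -0.  -1. ]
```

View pics/scene0.png

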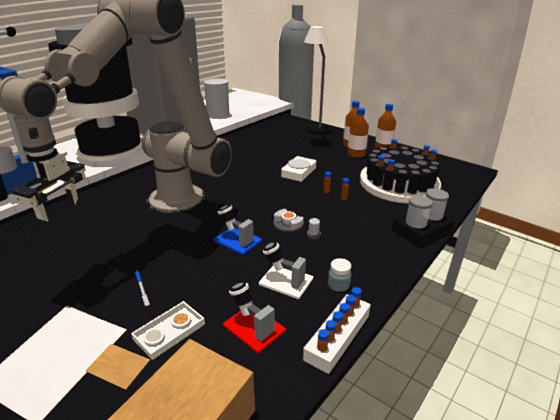

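View pics/top0.png

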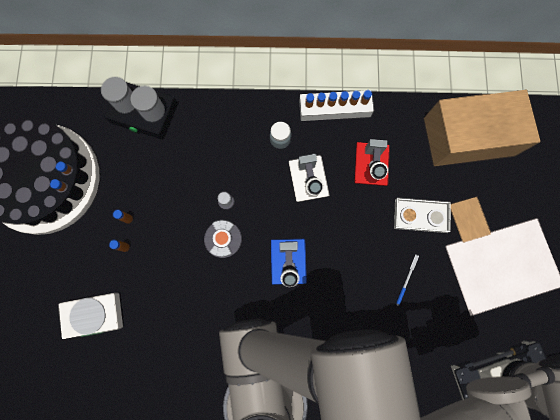

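The pictures show three camera stands: blue (top 262,289; scene 238,238), white (top 178,309; scene 278,287) and red (top 163,372; scene 328,253). The white one fits the description. The red-brown pellet in the die is at top (238,222), scene (217,289). The other pellets, tan and grey, lie in the tray.

```bash
cat > m.py <<'E'
from h import *
np.set_printoptions(precision=1,suppress=True)
C={n:capture(n) for n in("scene","top")}
R={"top":((215,265,198,248),(145,210,280,335)),"scene":((200,240,265,312),(235,305,250,320))}
def cen(n,roi,f):
    r0,r1,c0,c1=roi;im=C[n]["frame"][r0:r1,c0:c1].astype(int);m=f(im).astype(np.uint8)
    k,l,s,ce=cv2.connectedComponentsWithStats(m);i=1+np.argmax(s[1:,4]);return (l==i),np.array([ce[i][1]+r0,ce[i][0]+c0]),s[i,4]
pr={n:cen(n,R[n][0],lambda im:(im[...,0]-im[...,2]>45)) for n in C}
print("pellet px",{n:(pr[n][1],pr[n][2]) for n in C})
print("pellet",tri([ray(C[n],pr[n][1]) for n in C]), onz(C["top"],pr["top"][1],36),onz(C["scene"],pr["scene"][1],36))
pl={}
for n in C:
    m,c,a=cen(n,R[n][1],lambda im:(im.min(2)>150)&(im.max(2)-im.min(2)<40))
    cs,_=cv2.findContours(m.astype(np.uint8),cv2.RETR_EXTERNAL,cv2.CHAIN_APPROX_NONE)
    h=cv2.convexHull(max(cs,key=len))[:,0,::-1]+np.array([R[n][1][0],R[n][1][2]]);pl[n]=h
    print(n,"plate area",a,"hull on z=12:");
    w=np.array([onz(C[n],p,12)[:2] for p in h],np.float32);print(cv2.minAreaRect(w))
tiles=[]
for n in C:
    for r in R[n]:
        t=C[n]["frame"][r[0]:r[1],r[2]:r[3],::-1];tiles.append(cv2.resize(t,(400,300) if 0 else (int(t.shape[1]*300/t.shape[0]),300),interpolation=cv2.INTER_CUBIC))
h1=np.hstack(tiles[:2]);h2=np.hstack(tiles[2:]);w=max(h1.shape[1],h2.shape[1])
P=lambda a:np.pad(a,((0,0),(0,w-a.shape[1]),(0,0)))
out=np.vstack([P(h1),P(h2)]);cv2.imwrite("pics/crop.png",out);print(out.shape)
for q in["die","plunger"]:
  print(q,onz(C["top"],pinpoint(q,"top")[0]["at"],0),onz(C["scene"],pinpoint(q,"scene")[0]["at"],0))
E
python3 m.py
```

```text
pellet px {'scene': (array([214.5, 288.2]), np.int32(58)), 'top': (array([237.7, 221.2]), np.int32(140))}
pellet (array([466. , 134.8,  37.5]), [np.float64(0.1785771689380426), np.float64(0.17857716893804113)]) [466.3 135.2  36. ] [464.5 136.6  36. ]
scene plate area 429 hull on z=12:
((657.35986328125, -120.46133422851562), (129.71408081054688, 102.39292907714844), 11.37099838256836)
top plate area 1014 hull on z=12:
((658.4005737304688, -117.24897766113281), (135.94883728027344, 100.96180725097656), 11.22249698638916)
(600, 652, 3)
die [460.1 135.7   0. ] [468.7 132.    0. ]
plunger [567.  132.1   0. ] [567.3 144.7   0. ]
```

View pics/crop.png

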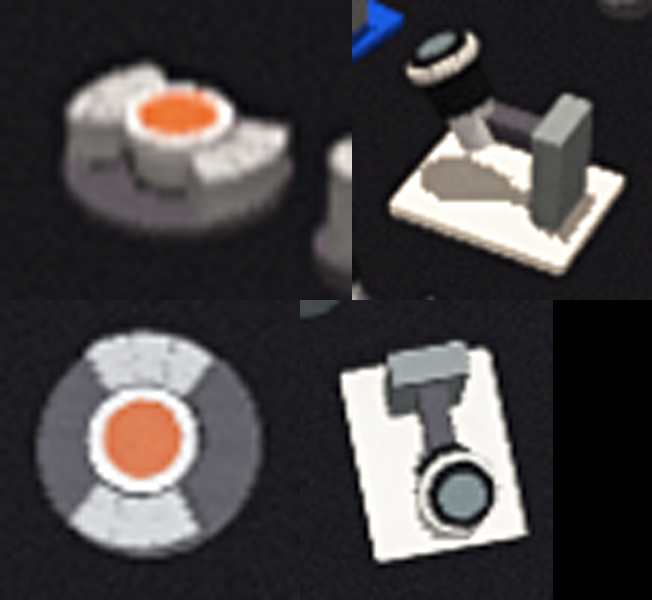

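The crop shows the red-brown pellet in the die, with its jaws at the far and near sides and its slots left and right. The camera on the white plate is the one meant. Next I refine the die's yaw and the lens pose.

```bash
cat > m2.py <<'E'
import numpy as np
exec(open("m.py").read().split("tiles=")[0])
from scipy.optimize import least_squares
from scipy.spatial import ConvexHull
# die yaw: bright jaw pixels in top at z=32
r0,r1,c0,c1=R["top"][0];im=C["top"]["frame"].astype(int)
cx,cy=466,135.5
W=[]
for r in range(r0,r1):
  for c in range(c0,c1):
    p=im[r,c]
    if p.min()>140:
      w=onz(C["top"],(r,c),32)[:2]-[465.7,135.6]
      if 31<np.hypot(*w)<52: W.append(w)
W=np.array(W);a=np.arctan2(W[:,1],W[:,0]);print("die yaw",np.degrees(np.angle(np.mean(np.exp(2j*a)))/2),len(W),W.mean(0))
# stand fit: hulls of plate in both views + lens ring centre
def lens(n,roi):
    r0,r1,c0,c1=roi;im=C[n]["frame"][r0:r1,c0:c1].astype(int)
    m=((im[...,2]-im[...,0]>8)&(im.min(2)>60)).astype(np.uint8)
    k,l,s,ce=cv2.connectedComponentsWithStats(m)
    return [(ce[i][1]+r0,ce[i][0]+c0,s[i,4]) for i in range(1,k) if s[i,4]>5]
L={"top":lens("top",(170,203,300,332)),"scene":lens("scene",(238,258,258,284))};print(L)
lp={n:np.array(max(L[n],key=lambda t:t[2])[:2]) for n in L}
print("lens tri",tri([ray(C[n],lp[n]) for n in C]))
def sil(n,p):
    x,y,q=p;c,s=np.cos(q),np.sin(q)
    P=[(x+c*a-s*b,y+s*a+c*b,z) for a in(40,170) for b in(-50,50) for z in (0,12)]
    return P
def res(p):
    x,y,q=p;c,s=np.cos(q),np.sin(q);o=[]
    for n in C:
        h=pl[n].astype(np.float32)
        P=np.array([(x+c*a-s*b,y+s*a+c*b,12) for a,b in((40,-50),(170,-50),(170,50),(40,50))])
        q4=proj(C[n],P).astype(np.float32)
        o+=[cv2.pointPolygonTest(q4.reshape(-1,1,2),(float(u[0]),float(u[1])),True) for u in h]
        o+=list(2*(proj(C[n],[(x+50*c,y+50*s,113)])[0]-lp[n]))
    return o
f=least_squares(res,[555,-140,0.2],loss="soft_l1",diff_step=1e-4);print("stand",f.x[:2],np.degrees(f.x[2]),np.round(f.fun,1))
x,y,q=f.x;ob=get_obs();print(x+50*np.cos(q),y+50*np.sin(q));print(ob["tool_pos"],np.degrees(ob["tcp_rot"]),ob["time"],ob["grip_width"],ob["contact_force"])
E
python3 m2.py
```

```text
pellet px {'scene': (array([214.5, 288.2]), np.int32(58)), 'top': (array([237.7, 221.2]), np.int32(139))}
pellet (array([466.1, 134.8,  37.6]), [np.float64(0.2114466225815475), np.float64(0.21144662258138552)]) [466.5 135.1  36. ] [464.5 136.6  36. ]
scene plate area 426 hull on z=12:
((657.3501586914062, -120.45362091064453), (129.81077575683594, 102.24042510986328), 11.457467079162598)
top plate area 1012 hull on z=12:
((658.4005737304688, -117.24897766113281), (135.94883728027344, 100.96180725097656), 11.22249698638916)
die yaw -3.245331854038876 272 [-1.   0.3]
{'top': [(np.float64(186.91358024691357), np.float64(314.91358024691357), np.int32(81))], 'scene': [(np.float64(245.0), np.float64(269.42105263157896), np.int32(19))]}
lens tri (array([ 602.4, -128.4,  114.3]), [np.float64(0.21521727447279146), np.float64(0.21521727447293068)])
stand [ 554.  -138.3] 10.970962714049858 [ 0.2  0.1  0.5  0.3  0.1  0.   0.2 -0.4 -0.7 -0.9 -0.9 -0.7  0.2  0.1
  0.5  0.8  1.1  0.1 -1.3  1.   0.2  0.1  0.1  0.3  0.2 -0.4 -0.5 -0.4
 -0.1 -0.3 -0.5  0.3 -1.3 -1.4 -0.3  0.1]
603.0786292751853 -128.75606212500185
[ 160.6 -499.9  240.7] [180.    0.   17.8] 2.1 91.89626084512474 [-0.6 -0.5  0. ]
```

play_rows([
  [[0.85,1,0],[0,0,-0.125]],
  [[0.85,1,0],[0,0,-0.125]],
  [[0.85,1,0],[0,0,-0.125]],
  [[0.85,1,0],[0,0,-0.125]],
  [[0.85,1,0],[0,0,-0.125]],
  [[0.85,1,0],[0,0,-0.125]],
  [[0.85,1,0],[0,0,-0.125]],
  [[0.85,1,0],[0,0,-0.125]],
  [[0.85,1,0],[0,0,-0.125]],
  [[0.85,1,0],[0,0,-0.125]],
  [[0.85,1,0],[0,0,-0.125]],
  [[0.85,1,0],[0,0,-0.125]],
], hand=1)

```text
time: 3.6
tool_pos: [467.4, -138.8, 240.9]
tcp_rot: [3.141, -0.0, 0.101]
contact_force: [1.1, -0.5, 0.8]
grip_width: 91.8
finger_force: 0.0
```

play_rows([
  [[0,1,0],[0,0,-0.125]],
  [[0,1,0],[0,0,-0.125]],
  [[0,1,0],[0,0,-0.125]],
  [[0,1,0],[0,0,-0.125]],
  [[0,1,0],[0,0,-0.125]],
  [[0,1,0],[0,0,-0.125]],
  [[0,1,0],[0,0,-0.125]],
  [[0,1,0],[0,0,-0.125]],
  [[0,0.8,0],[0,0,-0.125]],
  [[0,0.4,0],[0,0,0]],
  [[0,0,0],[0,0,0]],
])

```text
time: 4.97
tool_pos: [466.5, 136.4, 240.7]
tcp_rot: [3.141, 0.0, -0.054]
contact_force: [-0.2, -0.8, 0.1]
grip_width: 91.7
finger_force: 0.0
```

play_rows([
  [[0,-0.04,-0.6],[0,0,0]],
  [[0,0,-1],[0,0,0]],
  [[0,0,-1],[0,0,0]],
  [[0,0,-1],[0,0,0]],
  [[0,0,-1],[0,0,0]],
  [[0,0,-0.9],[0,0,0]],
  [[0,0,-0.6],[0,0,0]],
  [[0,0,-0.4],[0,0,0]],
  [[0,0,-0.35],[0,0,0]],
  [[0,0,-0.27],[0,0,0]],
  [[0,0,0],[0,0,0]],
])

```text
time: 6.35
tool_pos: [466.4, 134.9, 26.9]
tcp_rot: [3.141, 0.001, -0.056]
contact_force: [0.1, -0.1, 0.3]
grip_width: 91.7
finger_force: 0.0
```

Run:
```python
from h import *
T=[]
for n,(a,b,c,d) in {"scene":(190,250,250,330),"top":(210,270,180,260)}.items():
    T.append(cv2.resize(capture(n)["frame"][a:b,c:d,::-1],(400,300),interpolation=cv2.INTER_CUBIC))
cv2.imwrite("pics/pre.png",np.hstack(T))
```

```text
(no output)
```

View pics/pre.png

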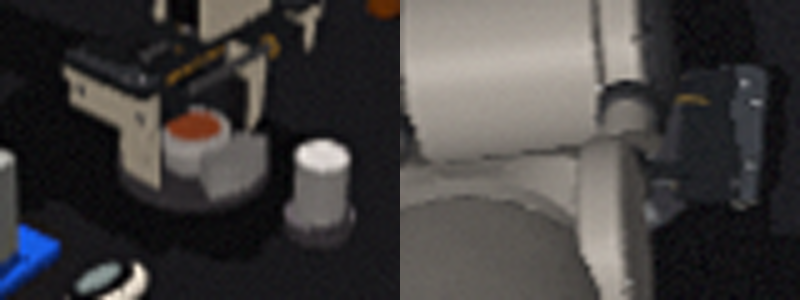

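The left tile shows the fingers standing in the slots on either side of the pellet (crop 190,125), with no contact. I close the gripper now.

play_rows([
  [[0,0,0],[0,0,0]],
  [[0,0,0],[0,0,0]],
  [[0,0,0],[0,0,0]],
  [[0,0,0],[0,0,0]],
  [[0,0,0],[0,0,0]],
  [[0,0,0],[0,0,0]],
  [[0,0,0],[0,0,0]],
  [[0,0,0],[0,0,0]],
], hand=-1)

```text
time: 7.45
tool_pos: [466.6, 134.9, 27.2]
tcp_rot: [3.141, -0.0, -0.056]
contact_force: [0.9, 0.1, 2.0]
grip_width: 50.9
finger_force: 30.0
```

play_rows([
  [[0,0,0.15],[0,0,0]],
  [[0,0,0.3],[0,0,0]],
  [[0,0,0.5],[0,0,0]],
  [[0,0,0.75],[0,0,0]],
  [[0,0,0.9],[0,0,0]],
  [[0,0,0.9],[0,0,0]],
  [[0,0,0.9],[0,0,0]],
  [[0,0,0.9],[0,0,0]],
  [[0,0,0.9],[0,0,0]],
  [[0,0,0.7],[0,0,0]],
  [[0,0,0.3],[0,0,0]],
  [[0,0,0],[0,0,0]],
])

```text
time: 8.95
tool_pos: [466.6, 134.9, 243.7]
tcp_rot: [-3.141, -0.001, -0.056]
contact_force: [-1.0, -0.1, -1.0]
grip_width: 51.2
finger_force: 30.0
```

Run:
```python
from h import *
np.set_printoptions(precision=2,suppress=True)
C={}
for n in("scene","top"):C[n]=capture(n);cv2.imwrite(f"pics/l_{n}.png",C[n]["frame"][:,:,::-1])
o=get_obs();p=np.array(o["tool_pos"]);print(p,o["grip_width"],o["contact_force"],o["moment"])
r=proj(C["scene"],[p])[0];print(r,proj(C["top"],[p])[0])
a,b=int(r[0]),int(r[1]);t=C["scene"]["frame"][max(a-40,0):a+50,b-60:b+60,::-1];cv2.imwrite("pics/lift.png",cv2.resize(t,None,fx=6,fy=6,interpolation=cv2.INTER_CUBIC))
```

```text
[466.09 134.88 242.52] 51.25876498850586 [-0.19 -0.56 -0.73] [0.01 0.   0.01]
[161.29 289.36] [227.99 209.46]
```

View pics/lift.png

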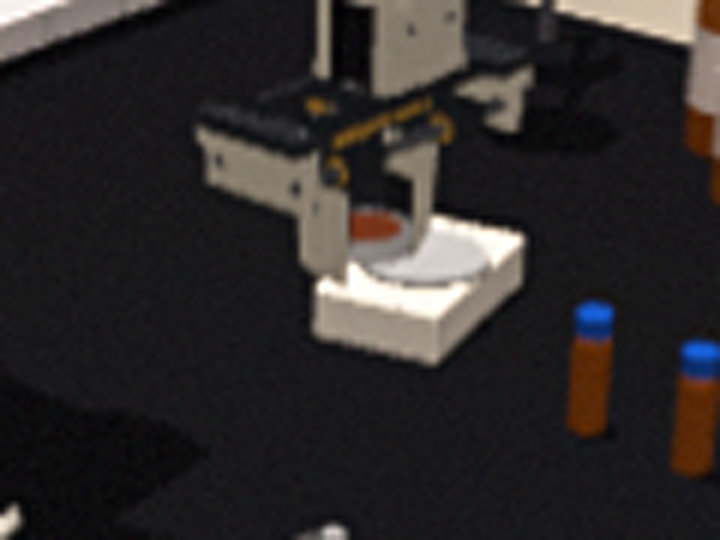

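The pellet hangs level between the fingers, clear of the die. Next I carry it to above the viewing point and tilt it 30 degrees.

play_rows([
  [[0.1,-0.3,0],[0.03,-0.15,0]],
  [[0.2,-0.6,0],[0.06,-0.3,0]],
  [[0.28,-0.9,0],[0.07,-0.34,0]],
  [[0.28,-0.9,0],[0.07,-0.34,0]],
  [[0.28,-0.9,0],[0.07,-0.34,0]],
  [[0.28,-0.9,0],[0.07,-0.34,0]],
  [[0.28,-0.9,0],[0.07,-0.34,0]],
  [[0.28,-0.9,0],[0.07,-0.34,0]],
  [[0.28,-0.9,0],[0.07,-0.34,0]],
  [[0.28,-0.9,0],[0.07,-0.34,0]],
  [[0.22,-0.7,0],[0.05,-0.31,0]],
  [[0.1,-0.31,0],[0.02,-0.2,0]],
])

```text
time: 10.55
tool_pos: [551.9, -140.3, 242.3]
tcp_rot: [-3.001, -0.506, -0.093]
contact_force: [-0.2, 0.1, -0.3]
grip_width: 51.1
finger_force: 30.0
```

play_rows([
  [[0,0,-0.2],[0,0,0]],
  [[0,0,-0.4],[0,0,0]],
  [[0,0,-0.4],[0,0,0]],
  [[0,0,-0.24],[0,0,0]],
  [[0,0,-0.1],[0,0,0]],
  [[0,0,0],[0,0,0]],
  [[0,0,0],[0,0,0]],
])

```text
time: 11.42
tool_pos: [552.6, -138.4, 203.3]
tcp_rot: [-3.001, -0.507, -0.091]
contact_force: [-0.2, -0.1, -1.6]
grip_width: 51.2
finger_force: 30.0
```

```bash
cat > chk.py <<'E'
from h import *
from scipy.spatial.transform import Rotation as Rn
np.set_printoptions(precision=3,suppress=True)
P=[];Q=[]
C={n:capture(n) for n in("scene","top")}
for i in range(1):
    o=get_obs();P.append(o["tool_pos"]);Q.append(o["tcp_rot"])
p=np.mean(P,0);R=Rn.from_euler("xyz",o["tcp_rot"]).as_matrix()
q=np.radians(11.1);d=np.array([.5*np.cos(q),.5*np.sin(q),-.75**.5]);V=np.array([553.7,-138.2,200])
e=V-3*d-p;print("tcp",p,"err mm",e,"units",e/30)
z=R[:,2];w=np.cross(z,d);w=w/np.linalg.norm(w)*np.arcsin(np.linalg.norm(w));print("z",z,"turn units",np.degrees(w)/8,o["grip_width"],o["time"],o["joint_positions"])
r=proj(C["scene"],[p])[0];a,b=map(int,r);T=[cv2.resize(C["scene"]["frame"][a-40:a+60,b-65:b+65,::-1],(520,400),interpolation=cv2.INTER_CUBIC)]
a,b=map(int,proj(C["top"],[p])[0]);print(r,a,b)
T.append(cv2.resize(C["top"]["frame"][a-50:a+50,b-35:b+35,::-1],(280,400),interpolation=cv2.INTER_CUBIC))
import time;cv2.imwrite("pics/view%d.png"%int(o["time"]*100),np.hstack(T));cv2.imwrite("pics/view.png",np.hstack(T))
E
python3 chk.py
```

```text
tcp [ 552.543 -138.453  203.351] err mm [-0.315 -0.036 -0.753] units [-0.01  -0.001 -0.025]
z [ 0.491  0.096 -0.866] turn units [0.002 0.004 0.002] 51.561888256165275 11.525 [-0.57   0.271  1.87   0.575  0.689  0.663]
[213.687 252.99 ] 197 321
```

View pics/view.png

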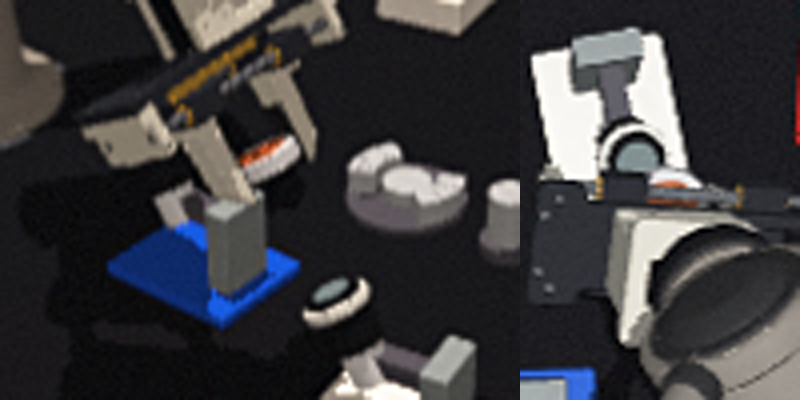

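The pellet (left tile 268,157) is held in front of the white stand's lens (340,300), and the arm clears everything. I check its tilt by overlaying the expected pellet rims on both pictures.

play_rows([
  [[-0.01,0,-0.02],[0,0,0]],
  [[0,0,0],[0,0,0]],
  [[0,0,0],[0,0,0]],
])

```text
time: 11.9
tool_pos: [552.1, -138.4, 202.4]
tcp_rot: [-3.001, -0.506, -0.091]
contact_force: [-0.6, -0.0, -1.0]
grip_width: 51.3
finger_force: 30.0
```

```bash
cat >> chk.py <<'E'
T=[]
for n,(dh,dw) in {"scene":(22,30),"top":(22,24)}.items():
    u=p+3*R[:,2];t=np.linspace(0,2*np.pi,73)[:,None]
    c0=26*(np.cos(t)*R[:,0]+np.sin(t)*R[:,1])
    a,b=map(int,proj(C[n],[u])[0]);s=9 if n=="scene" else 9
    raw=cv2.resize(C[n]["frame"][a-dh:a+dh,b-dw:b+dw,::-1],None,fx=s,fy=s,interpolation=cv2.INTER_CUBIC);im=raw.copy()
    for pts,col in((u+c0,(0,255,0)),(u-12*R[:,2]+c0,(255,255,0)),(u-12*R[:,2]+c0*20/26,(255,0,255))):
        k=((proj(C[n],pts)-[a-dh,b-dw]+.5)*s)[:,::-1].astype(np.int32);cv2.polylines(im,[k],True,col,1)
    g=im[:396]; T.append(cv2.resize(g,(400,int(g.shape[0]*400/g.shape[1]))))
    T.append(cv2.resize(raw,(400,int(raw.shape[0]*400/raw.shape[1]))))
h=[min(T[0].shape[0],300),min(T[2].shape[0],300)]
A=np.hstack([T[0][:300],T[1][:300]]);B=np.hstack([T[2][-300:],T[3][-300:]])
cv2.imwrite("pics/ov.png",np.vstack([A,B])[:600])
E
python3 chk.py
```

```text
tcp [ 552.073 -138.369  202.371] err mm [ 0.155 -0.12   0.228] units [ 0.005 -0.004  0.008]
z [ 0.491  0.096 -0.866] turn units [ 0. -0.  0.] 51.18889787309508 12.0 [-0.57   0.272  1.872  0.576  0.688  0.661]
[213.921 252.894] 198 321
```

View pics/ov.png

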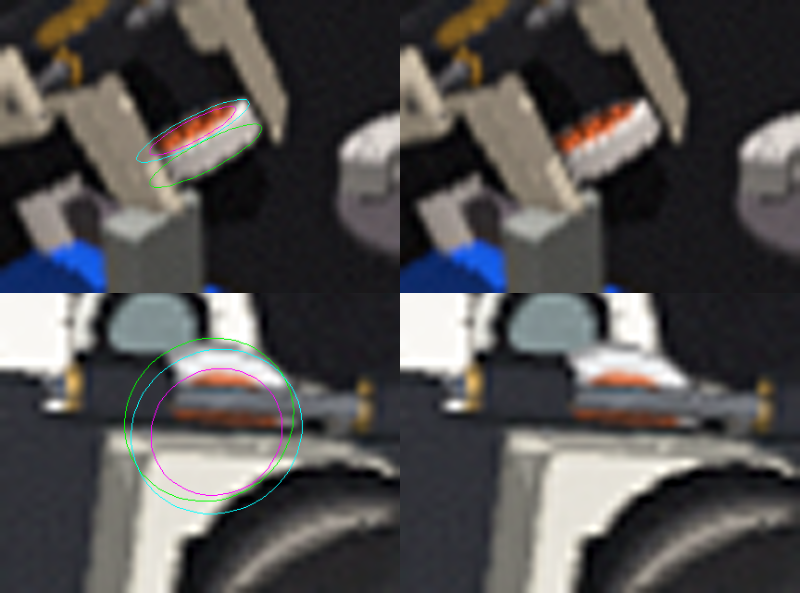

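The overlaid rims match the pellet in both views, so it is centred, square and still held. I hand in the job now.

```bash
python3 -c "
from plant import bot
print(bot.close_job())"
```

```text
the job is handed in; nothing more can be done
None
```

The pellet is lifted out of the die and held still with its underside square to the white stand's lens, 100 mm in front on the axis (tool within 0.3 mm of the computed pose, camera calibration good to about 2 mm); the job was handed in at about 12 s.

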